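Raise the sample post to its next hole

TASK

Raise the telescoping sample post to its upper hole: its tube was left between holes and twisted, so turn the round table at its top clockwise (seen from above) to the stop, and draw it up gently until the sprung button pops out through the upper hole. Do not haul on it once it has caught (never more than 20 N on the button). Then let go and press straight down on the table with about 12 N (1.2 kg) for half a second to prove that the lock holds, back off, and leave the other things where they lie.

Things in the scene. Friction and masses are not known exactly. Their poses are not given: they have to be found in the camera images.
- post_base: Telescoping sample post, bolted to the table. Black round foot (90 mm across) carrying an upright aluminium sleeve, 38 mm outside, 3.5 mm wall, with a black collar (45 mm across) at its top, 137 mm above the table. Origin: centre of the foot's underside, on the post's axis. Its z is up; its -x side, marked by a white stroke, is the front with the two holes. Fixed.
- front_wall: The front strip of the sleeve (on the -x side of the post) with two holes one above the other, each 9.4 mm high with a brass rim, their centres 50 and 106 mm above the table. Same origin and axes as the post's foot. Only the sprung button can load it: its edges hold the button; more than 20 N on them spoils them.
- table_top (a point): Centre of the top face of the post's round black sample table: a knurled disc 52 mm across and 14 mm thick, on top of the steel inner tube (27.6 mm across), level, gripped round its rim from above; the only free part to handle. It rises and turns with the tube. The white stroke on its top points to the side on which the button sits.
- lift (a joint): Height of the inner tube, m, up; the table's top is 164 mm + this above the work surface. Starts between the holes. Stays put by friction: 4 to 9 N raises it. How far down the tube the button sits varies, so it meets the upper hole at an unknown lift of 0.041 to 0.071, to be found by feel (lower hole 0.056 lower): the drag dips, then the hole's edge blocks it, adding 3 N or more per mm pulled.
- twist (a joint): Turn of the inner tube, rad. 0: against its stop, the white stroke and the button in line with the holes at the front. Positive values: turned anticlockwise seen from above (up to 1.3); so it must be turned clockwise to the stop. It stays where it is left (about 0.1 N m to turn).
- button (a joint): Sprung brass locking button on the inner tube, 8 mm across with a round nose, pointing outward. 0: fully out (its nose then stands 3 mm proud of the sleeve, through a hole); about 0.0065 m: pushed in and rubbing on the inside of the sleeve. Spring 4 to 6 N. Once out in a hole it locks the tube up and down with 0.7 mm of play each way.
- slide_box: Blue box for microscope slides, 91x95x36 mm, a loose bystander to be left alone. Origin: centre of its underside.
- filter_cube: Black filter cube, 44x40x36 mm, a loose bystander to be left alone. Origin: centre of its underside.
- mirror_mount: Black mirror mount, 48x50x50 mm, a loose bystander to be left alone. Origin: centre of its underside.
- ball_driver_grey: Grey-handled ball driver, 22x180x23 mm, a loose bystander to be left alone. Origin: centre of its underside.
- lens_tube_a: Black lens tube, 30 mm across, 28 mm high, a loose bystander to be left alone. Origin: centre of its underside.
- clamp_fork_1: Grey clamping fork, 35x101x18 mm, a loose bystander to be left alone. Origin: centre of its underside.
- marker_2: White pen with blue cap, 13x127x15 mm, a loose bystander to be left alone. Origin: centre of its underside.

How it is judged:
On the way, in this order (a step that is already met when the one before it is completed fails the run):
1. the button has popped out through the upper hole and the fingers have let go of the table (value of joint button below 0.001 m and value of joint lift between 0.038 and 0.074 m and value of joint twist below 0.2 rad and contact force between the fingers and anything else below 0.3 N), for 0.2 s.
2. the table is pressed so that the button bears more than 8 N on the sleeve (value of joint button below 0.001 m and value of joint lift between 0.038 and 0.074 m and value of joint twist below 0.2 rad and contact force between front_wall and anything else above 8 N), for 0.2 s.
At the end, for the whole second after the job is handed in: the button stands out through the upper hole (within 1 mm of fully out), the tube is raised 38 to 74 mm and turned to within 0.2 rad of its stop, and is at rest (value of joint button below 0.001 m and value of joint lift between 0.038 and 0.074 m and value of joint twist below 0.2 rad and velocity of joint lift between -0.01 and 0.01 m/s); the robot touches nothing.
It fails at once if more than 20 N on the edges of the holes (button hauled or pressed too hard) (contact force between front_wall and anything else above 20 N).
It fails at once if a bystander was moved by more than 20 mm (distance of any of slide_box, filter_cube, mirror_mount, ball_driver_grey, lens_tube_a, clamp_fork_1, marker_2 from where it was at the start of the episode above 0.02 m).
It also fails if it takes over 45 s, if anything falls off the work surface, if the arm or the gripper's body presses on something with over 40 N, if the wrist force passes 120 N, or if a joint passes its speed limit or range.

ROBOT

A 7-joint arm with a two-finger parallel gripper is mounted at the origin on a cart in front of the work surface, level with it; the furniture and walls round the work are solid. World frame = base frame: x ahead of the robot, y to its left, z up, the work surface at z = 0. Lengths are in m, angles in rad, forces in N, time in s.
With the tool pointing down it reaches from about 0.425 to 0.95 m from the base axis. Payload 4.7 kg.
Tool frame: the origin (TCP) lies between the finger pads; the fingertips stand 8 mm ahead of it and the grasp point (between the pads) lies 11 mm behind it (ctrl.finger_overhang is the distance from the TCP to the fingertips, in m); z points along the fingers, y is the line along which they close (so a half turn about z gives the same grasp; the last joint's range is limited). The gripper opens to 87 mm and grips with 3 to 60 N. Pads are 19 mm wide; open, the fingers measure 117 mm over their backs; the gripper's body (75 mm by 190 mm) begins 51 mm behind the grasp point.
Start: joints at [-1.376, 0.469, -0.049, 1.532, 0.024, 1.141, -0.082], TCP at [0.15, 0.658, 0.231] pointing down, gripper open.
Joint ranges: [-2.59, 2.59], [-0.33, 1.99], [-1.39, 1.29], [0.1, 2.45], [-1.04, 4.18], [0.21, 1.99], [-2.66, 2.66]. Speed limits (rad/s): [2.57, 2.57, 3.14, 3.14, 3.14, 3.14, 3.14].

INTERFACE

Orientations are given as a rotation vector (axis times angle).
In Python, from plant import ctrl gives the robot as it stands.
- The arm moves only by the shell command python3 inch.py 'ROWS' [FORCE]. ROWS is a JSON list of rows, 1 to 10 of them, each written [opening, [dx, dy, dz], turn]: the finger opening in m, then dx, dy, dz in m, then a turn about the tool's z in rad; each row is the pose to reach, as a shift and turn from the pose commanded when the command began, along the tool's axes at that moment; what a row does not reach only later rows make up. A row lasts 1/12 s, in which the tool goes at most 0.0417 m and 0.125 rad, less where a joint would pass 70% of its speed; a pose out of reach is approached as far as the arm can. The fingers move at their own pace and stop on an object; FORCE is the grip in N (left out, the last holds). Time passes only in rows, so rows that do not move let the fingers close. It prints the time, the measured TCP pose, the force, the opening and the grip force at its end. Input that does not fit is refused with a message, and nothing moves.
- ctrl.get_state(): the state, without advancing time (a new reading comes with each control period).
- ctrl.snapshot(name): name is "side" or "top" or "wrist"; returns a dict with "image" (400x640x3 uint8, blue, green, red), "camera_matrix" (3x3 intrinsics, pixels), "xyz" and "rotation" of the camera in the world. Camera axes: x right, y down, z forward; pixel columns grow to the right and rows downward; lengths in m; the calibration is good to about 2 mm. A picture is of the moment at which its call begins. There is no depth.
- ctrl.finish_job(): hands the job in; it is judged then, once.
The state is a dict: "time": time; "q": joint angles; "joint_vel": joint speeds; "effort": joint torques, N m; "ee_pos": TCP position; "ee_rot": TCP orientation; "force": force on the tool from outside, world axes, zero at the start; "moment": the same for the moment, N m; "width": finger opening in m; "grip_force": force on a finger pad.
Only numpy, scipy, OpenCV 4.12 (cv2) and the standard library are available. Lean on these libraries where they do the work, as an engineer would, in place of code of your own. Each camera call takes 0.05 s, during which the arm holds its last target. There are 200 camera calls.

## Working session

There is one attempt and no reset: what is moved stays moved. The work goes in short steps, Python scripts to look and compute and a shell command to move; the robot and the scene stay as the last step left them, time stands still between calls to the robot, and variables do not carry over. Pictures are saved under pics/ and viewed, at most 10 in all, crops included, and the job is handed in when it is done.

```bash
ls; mkdir -p pics
python3 - <<'E'
from plant import ctrl
import cv2
print(ctrl.get_state())
for n in ("top","side"):
    s=ctrl.snapshot(n); cv2.imwrite(f"pics/{n}0.png",s["image"]); print(n,s["camera_matrix"],s["xyz"],s["rotation"])
E
```

```text
inch.py
pics
plant.py
{'time': 0.0, 'q': array([-1.37590578,  0.46941599, -0.04857468,  1.53367165,  0.02409483,
        1.14097922, -0.0822888 ]), 'joint_vel': array([-0.00085389,  0.00038305,  0.00036554,  0.00112048, -0.00029991,
       -0.00177721, -0.00117392]), 'effort': array([-2.48677397e-04, -5.07986641e+01, -8.03110027e-02, -2.36153573e+01,
       -6.11819839e-02,  3.80179903e-02,  1.87353039e-04]), 'ee_pos': array([0.1496738 , 0.65761306, 0.22952593]), 'ee_rot': array([-3.50746132e-01, -3.12181069e+00,  2.95893048e-03]), 'force': array([ 0.09208726, -0.24606842, -0.28572303]), 'moment': array([ 0.00397388, -0.01353188, -0.01032391]), 'grip_force': 0.0, 'width': 0.08677791881587275}
top [[479.7424574    0.         326.13632302]
 [  0.         479.7424574  194.79364276]
 [  0.           0.           1.        ]] [ 0.32152378 -0.12246895  1.26558462] [-2.12858379  2.1003663  -0.21272061]
side [[469.33819056   0.         313.71399434]
 [  0.         469.33819056 199.24600465]
 [  0.           0.           1.        ]] [0.83550092 0.37384917 0.88258601] [-0.7347194  -2.75047971  0.93163565]
```

View pics/top0.png

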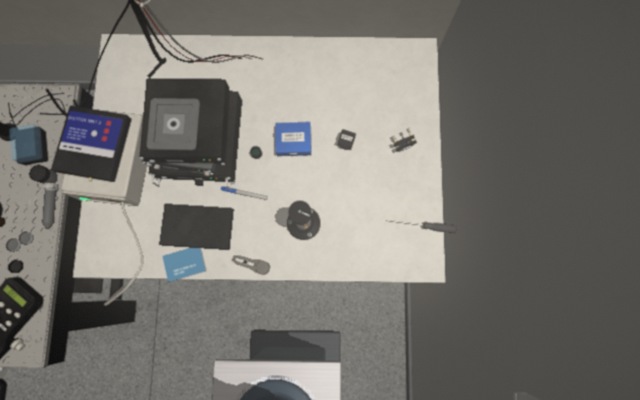

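View pics/side0.png

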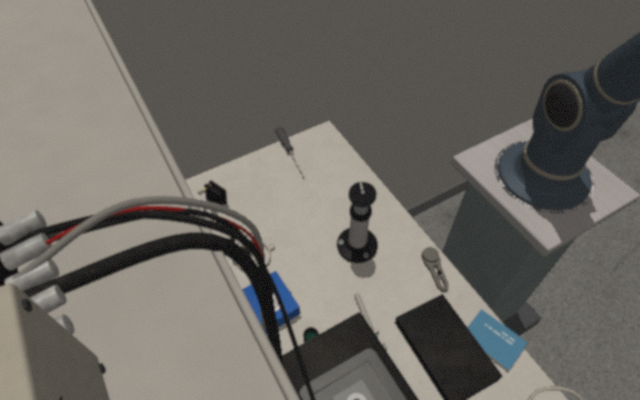

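Run:
```python
import cv2,numpy as np
a=cv2.imread("pics/top0.png")[190:250,265:335]; b=cv2.imread("pics/side0.png")[170:270,320:395]
a=cv2.resize(a,None,fx=6,fy=6,interpolation=cv2.INTER_CUBIC); b=cv2.resize(b,None,fx=5,fy=5,interpolation=cv2.INTER_CUBIC)
c=np.zeros((500,800,3),np.uint8); c[:360,:420]=a; c[:500,425:800]=b
cv2.imwrite("pics/c0.png",cv2.convertScaleAbs(c,alpha=1.6))
```

```text
(no output)
```

View pics/c0.png

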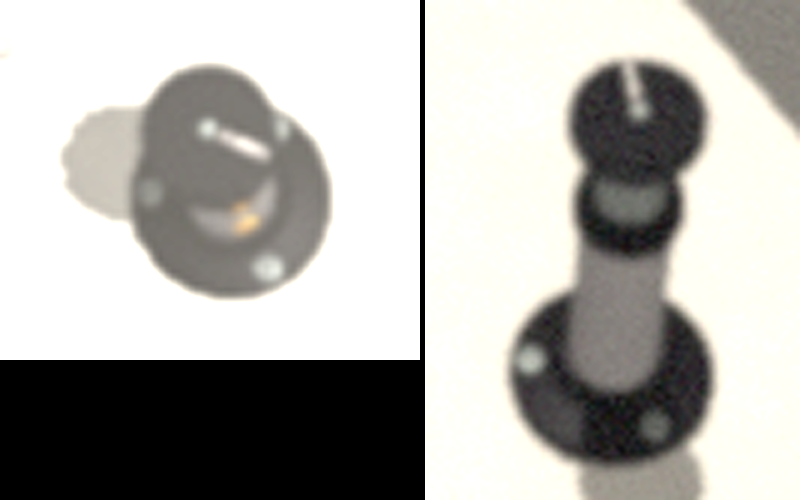

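The top crop shows the disc centre at (299.7, 211.3), with its stroke ending at (309.7, 216). The foot centre is at (303.7, 223.3) and the brass holes face image-down. In the side view the disc centre is at (362.4, 192.4).

```bash
cat > h.py <<'E'
from plant import ctrl
import numpy as np, cv2
from scipy.spatial.transform import Rotation as R
def ray(s,p):
    d=R.from_rotvec(s["rotation"]).as_matrix() if np.ndim(s["rotation"])==1 else s["rotation"]
    v=d@np.linalg.inv(s["camera_matrix"])@[p[0],p[1],1]; return np.array(s["xyz"]),v/np.linalg.norm(v)
def atz(s,p,z):
    o,v=ray(s,p); return o+v*(z-o[2])/v[2]
def tri(a,b):
    (o1,v1),(o2,v2)=a,b
    t=np.linalg.lstsq(np.c_[v1,-v2],o2-o1,rcond=None)[0]
    return (o1+t[0]*v1+o2+t[1]*v2)/2, np.linalg.norm(o1+t[0]*v1-o2-t[1]*v2)
E
python3 - <<'E'
from h import *
t=ctrl.snapshot("top"); s=ctrl.snapshot("side")
c,g=tri(ray(t,(299.7,211.5)),ray(s,(362.4,192.4))); print(c,g)
for z in (0.164,.18,.20): print(z,atz(t,(299.7,211.5),z),atz(s,(362.4,192.4),z))
z=c[2]; e=atz(t,(309.7,216),z)-atz(t,(299.7,211.3),z); print("stroke",e,np.arctan2(e[1],e[0]))
f=atz(t,(303.7,223.2),.005); print("foot",f, "side foot",atz(s,(320+(612-425)/5,170+378/5),.008))
l,r=atz(t,(265+22,190+33),.005),atz(t,(265+331/6,190+33),.005); print("footdia",np.linalg.norm(l-r))
for z,p in ((.106,(305,224.5)),(.106,(306,227))): print("hole",atz(t,p,z)-c)
st=ctrl.get_state(); print(R.from_rotvec(st["ee_rot"]).as_matrix(),st["ee_pos"])
E
```

```text
[ 0.50130976 -0.05883086  0.18854992] 0.002936937749961142
0.164 [ 0.50650965 -0.05840837  0.164     ] [ 0.48845311 -0.07301161  0.164     ]
0.18 [ 0.50382282 -0.05933882  0.18      ] [ 0.49618046 -0.06306183  0.18      ]
0.2 [ 0.50046428 -0.06050189  0.2       ] [ 0.50583965 -0.05062461  0.2       ]
stroke [-0.01051352 -0.02297244  0.        ] -2.000000271938882
foot [ 0.50193482 -0.06052791  0.005     ] side foot [ 0.50266516 -0.05266713  0.008     ]
footdia 0.0878995447918175
hole [-0.01698102 -0.00989945 -0.08254992]
hole [-0.02308019 -0.01246908 -0.08254992]
[[-9.75073554e-01  2.21881710e-01 -2.66943234e-04]
 [ 2.21881871e-01  9.75072873e-01 -1.15185629e-03]
 [ 4.71326248e-06 -1.18237447e-03 -9.99999301e-01]] [0.14968511 0.65783482 0.22990741]
```

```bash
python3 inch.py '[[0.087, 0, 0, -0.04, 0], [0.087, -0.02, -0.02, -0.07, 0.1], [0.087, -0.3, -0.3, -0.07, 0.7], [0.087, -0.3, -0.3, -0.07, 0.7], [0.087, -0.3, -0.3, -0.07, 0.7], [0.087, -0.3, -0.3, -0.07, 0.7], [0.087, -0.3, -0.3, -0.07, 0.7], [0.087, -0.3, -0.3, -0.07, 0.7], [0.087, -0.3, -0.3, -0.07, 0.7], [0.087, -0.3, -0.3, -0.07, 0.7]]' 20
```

```text
refused: ROWS must be rows with the three-number parts in brackets of their own. Nothing was moved.
```

Nothing moved. I misread the format; it is rows with the three-number parts in brackets of their own. Resending.

```bash
python3 inch.py '[[0.087, [0, 0, -0.04], 0], [0.087, [-0.02, -0.02, -0.07], 0.1], [0.087, [-0.3, -0.3, -0.07], 0.7], [0.087, [-0.3, -0.3, -0.07], 0.7], [0.087, [-0.3, -0.3, -0.07], 0.7], [0.087, [-0.3, -0.3, -0.07], 0.7], [0.087, [-0.3, -0.3, -0.07], 0.7], [0.087, [-0.3, -0.3, -0.07], 0.7], [0.087, [-0.3, -0.3, -0.07], 0.7], [0.087, [-0.3, -0.3, -0.07], 0.7]]' 20
cat >> h.py <<'E'
def rel(x,y,z):
    st=ctrl.get_state(); M=R.from_rotvec(st["ee_rot"]).as_matrix()
    print("t",st["time"],"pos",st["ee_pos"].round(4),"yaw tool y",np.arctan2(M[1,1],M[0,1]).round(3),"q",st["q"].round(2),"F",st["force"].round(2),"M",st["moment"].round(3)); print("tool shift",(M.T@(np.array([x,y,z])-st["ee_pos"])).round(4))
E
python3 -c "
from h import *
rel(.502,-.059,.28)"
```

```text
time: 1.03
ee_pos: [0.3429, 0.3501, 0.3006]
ee_rot: [-1.4, -2.812, -0.001]
force: [0.5, 0.7, -0.1]
width: 0.087
grip_force: 0.0
t 1.0333 pos [0.3429 0.3501 0.3006] yaw tool y 0.647 q [-1.08  0.1   0.22  1.88 -0.02  1.17 -0.21] F [ 0.47  0.66 -0.1 ] M [-0.055 -0.084 -0.   ]
tool shift [-0.4223 -0.1198  0.0205]
```

```bash
python3 inch.py '[[0.087, [-0.42, -0.12, 0.01], 0.6], [0.087, [-0.42, -0.12, 0.01], 0.6], [0.087, [-0.42, -0.12, 0.01], 0.6], [0.087, [-0.42, -0.12, 0.01], 0.6], [0.087, [-0.42, -0.12, 0.01], 0.6], [0.087, [-0.42, -0.12, 0.01], 0.6], [0.087, [-0.42, -0.12, 0.01], 0.6], [0.087, [-0.42, -0.12, 0.01], 0.6], [0.087, [-0.42, -0.12, 0.01], 0.6], [0.087, [-0.42, -0.12, 0.01], 0.6]]'
python3 inch.py '[[0.087, [0, 0, 0], 0]]'
python3 - <<'E'
from h import *
rel(.502,-.059,.28)
s=ctrl.snapshot("wrist"); cv2.imwrite("pics/w1.png",s["image"]); print(s["xyz"],s["rotation"])
E
```

```text
time: 1.87
ee_pos: [0.4926, -0.0384, 0.2912]
ee_rot: [-2.168, -2.273, -0.002]
force: [1.6, 1.1, -0.3]
width: 0.0873
grip_force: 0.0
time: 1.95
ee_pos: [0.4937, -0.0454, 0.2916]
ee_rot: [2.18, 2.255, -0.003]
force: [0.8, 0.0, -0.3]
width: 0.0873
grip_force: 0.0
t 1.95 pos [ 0.4937 -0.0454  0.2916] yaw tool y 0.034 q [-0.59  0.12  0.67  1.9  -0.08  1.15  0.14] F [ 0.79  0.03 -0.25] M [-0.086  0.019 -0.   ]
tool shift [-0.0138  0.0078  0.0116]
[0.49031871 0.02215739 0.44479762] [2.88961631 0.048843   0.00917397]
```

View pics/w1.png

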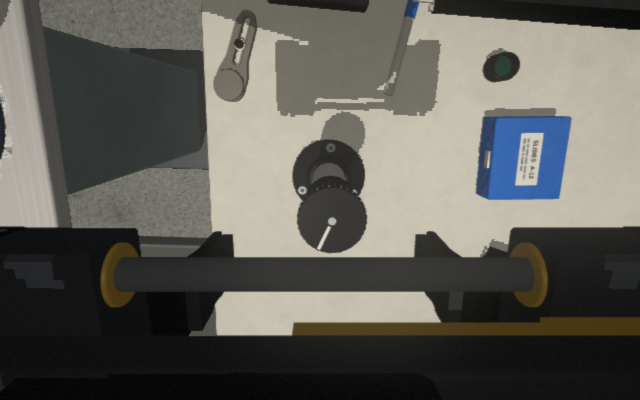

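The wrist view shows the disc centre dot at (332, 221), a rim spanning x 298 to 367, and the stroke end at (320, 249).

Run:
```python
from h import *
s=ctrl.snapshot("wrist"); K=s["camera_matrix"]; print(K[0,0])
for z in (.18,.185,.19):
  print(z,atz(s,(332,221),z),"dia",np.linalg.norm(atz(s,(298,220),z)-atz(s,(367,220),z)))
t=ctrl.snapshot("top"); 
print(tri(ray(s,(332,221)),ray(t,(299.7,211.5))))
d=ctrl.snapshot("side"); print(tri(ray(s,(332,221)),ray(d,(362.4,192.4))))
e=atz(s,(320,249),.187)-atz(s,(332,221),.187); print(np.arctan2(e[1],e[0]))
f=atz(s,(328.5,175),.006); print("foot",f)
rel(.502,-.0585,.28)
```

```text
359.329540888332
0.18 [ 0.49910603 -0.05650437  0.18      ] dia 0.0531096469122153
0.185 [ 0.49892516 -0.05494708  0.185     ] dia 0.05210589645591511
0.19 [ 0.49874429 -0.0533898   0.19      ] dia 0.05110214599961486
(array([ 0.5017065 , -0.05831984,  0.177391  ]), np.float64(0.0053435540275700655))
(array([ 0.49978135, -0.05552773,  0.18893744]), np.float64(0.003967797461837871))
-1.9169760177721553
foot [ 0.49849381 -0.05142987  0.006     ]
t 2.15 pos [ 0.4922 -0.0354  0.2907] yaw tool y 0.048 q [-0.6   0.12  0.66  1.9  -0.08  1.15  0.13] F [ 0.02 -0.06  0.44] M [-0.095 -0.005  0.03 ]
tool shift [-0.0236  0.0087  0.0107]
```

Run:
```python
from h import *
s=ctrl.snapshot("wrist"); print("now cam",s["xyz"],s["rotation"])
s["xyz"]=np.array([0.49031871,0.02215739,0.44479762]); s["rotation"]=np.array([2.88961631,0.048843,0.00917397])
t=ctrl.snapshot("top"); d=ctrl.snapshot("side")
for z in (.18,.185,.19): print(z,atz(s,(332,221),z),atz(t,(299.7,211.5),z),atz(d,(362.4,192.4),z))
print(tri(ray(s,(332,221)),ray(t,(299.7,211.5)))); print(tri(ray(s,(332,221)),ray(d,(362.4,192.4))))
print("foot",atz(s,(328.5,175),.006))
e=atz(s,(320,249),.187)-atz(s,(332,221),.187); print(np.arctan2(e[1],e[0]))
rel(.5005,-.0605,.20)
```

```text
now cam [0.48831114 0.03133318 0.44428511] [2.89458083 0.07016493 0.00715135]
0.18 [ 0.50011659 -0.06117511  0.18      ] [ 0.50382282 -0.05933882  0.18      ] [ 0.49618046 -0.06306183  0.18      ]
0.185 [ 0.49993158 -0.05960159  0.185     ] [ 0.50298318 -0.05962959  0.185     ] [ 0.49859526 -0.05995252  0.185     ]
0.19 [ 0.49974657 -0.05802808  0.19      ] [ 0.50214355 -0.05992035  0.19      ] [ 0.50101005 -0.05684322  0.19      ]
(array([ 0.50118027, -0.0593216 ,  0.1875785 ]), np.float64(0.002860954100373821))
(array([ 0.49975705, -0.05872057,  0.18727264]), np.float64(0.00036261122082204293))
foot [ 0.49985307 -0.05651905  0.006     ]
-1.9203844795411995
t 2.3 pos [ 0.4922 -0.0348  0.2909] yaw tool y 0.05 q [-0.6   0.12  0.66  1.9  -0.08  1.15  0.13] F [ 0.09 -0.14  0.83] M [-0.082  0.036  0.012]
tool shift [-0.0261  0.007   0.0909]
```

```bash
python3 inch.py '[[0.087, [-0.025, 0.0065, 0.02], 0], [0.087, [-0.025, 0.0065, 0.05], 0], [0.087, [-0.025, 0.0065, 0.07], 0], [0.087, [-0.025, 0.0065, 0.07], 0], [0.087, [-0.025, 0.0065, 0.07], 0]]'
python3 - <<'E'
from h import *
rel(.5,-.0592,.169)
s=ctrl.snapshot("wrist"); cv2.imwrite("pics/w2.png",s["image"]); print(s["xyz"],s["rotation"])
print("expected px of disc centre", cv2.projectPoints(np.array([[.5,-.0592,.187]]),*(lambda M:(cv2.Rodrigues(M.T)[0],-M.T@np.array(s["xyz"])))(R.from_rotvec(s["rotation"]).as_matrix()),s["camera_matrix"],None)[0])
E
```

```text
time: 2.72
ee_pos: [0.4997, -0.0601, 0.2206]
ee_rot: [-2.166, -2.274, 0.002]
force: [-0.1, -0.6, 0.2]
width: 0.0869
grip_force: 0.0
t 2.7167 pos [ 0.4997 -0.0601  0.2206] yaw tool y 0.049 q [-0.53  0.22  0.67  1.97 -0.16  1.    0.26] F [-0.13 -0.61  0.23] M [-0.073 -0.002  0.019]
tool shift [0.0009 0.0005 0.0516]
[0.49600739 0.00665701 0.37416576] [2.89390513 0.07073989 0.00549956]
expected px of disc centre [[[325.88085301 234.66411801]]]
```

View pics/w2.png

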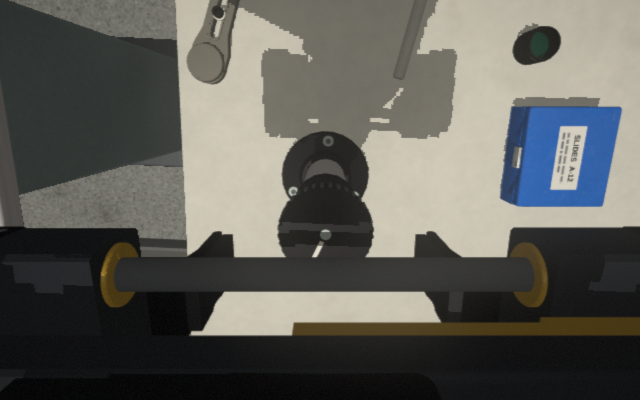

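The dot at (325, 235) matches the prediction, so the gripper is centred. I'll descend and grip.

```bash
python3 inch.py '[[0.087, [0.001, 0.0005, 0.03], 0], [0.087, [0.001, 0.0005, 0.051], 0], [0.087, [0.001, 0.0005, 0.051], 0], [0.087, [0.001, 0.0005, 0.051], 0]]'
python3 inch.py '[[0.04, [0, 0, 0], 0], [0.04, [0, 0, 0], 0], [0.04, [0, 0, 0], 0], [0.04, [0, 0, 0], 0], [0.04, [0, 0, 0], 0], [0.04, [0, 0, 0], 0], [0.04, [0, 0, 0], 0]]' 20
python3 -c "
from h import *
rel(.5,-.0592,.169)"
```

```text
time: 3.1
ee_pos: [0.5012, -0.0597, 0.171]
ee_rot: [2.167, 2.274, 0.001]
force: [0.7, -1.6, 0.2]
width: 0.0871
grip_force: 0.0
time: 3.68
ee_pos: [0.5006, -0.0601, 0.1701]
ee_rot: [-2.168, -2.273, -0.0]
force: [-0.2, 0.8, 1.1]
width: 0.0503
grip_force: 20.0
t 3.6833 pos [ 0.5006 -0.0601  0.1701] yaw tool y 0.047 q [-0.5   0.29  0.65  2.03 -0.23  0.89  0.32] F [-0.16  0.83  1.14] M [-0.127  0.049  0.08 ]
tool shift [ 0.0009 -0.0005  0.0011]
```

```bash
python3 inch.py '[[0.04, [0, 0, 0], 0.1], [0.04, [0, 0, 0], 0.2], [0.04, [0, 0, 0], 0.3], [0.04, [0, 0, 0], 0.4], [0.04, [0, 0, 0], 0.4]]'
python3 -c "
from h import *
rel(.5,-.0592,.169)"
python3 inch.py '[[0.04, [0, 0, 0], 0.06], [0.04, [0, 0, 0], 0.12], [0.04, [0, 0, 0], 0.12]]'
python3 -c "
from h import *
rel(.5,-.0592,.169)"
```

```text
time: 4.1
ee_pos: [0.5, -0.06, 0.1699]
ee_rot: [-2.578, -1.794, 0.002]
force: [-1.6, -0.1, 1.8]
width: 0.0509
grip_force: 20.0
t 4.1 pos [ 0.5    -0.06    0.1699] yaw tool y -0.355 q [-0.57  0.31  0.74  2.03 -0.27  0.9  -0.04] F [-1.63 -0.15  1.8 ] M [-0.083  0.531 -0.073]
tool shift [ 0.0007 -0.0002  0.0009]
time: 4.35
ee_pos: [0.4998, -0.06, 0.1698]
ee_rot: [-2.678, -1.64, 0.002]
force: [-3.6, 0.2, 1.7]
width: 0.05
grip_force: 20.0
t 4.35 pos [ 0.4998 -0.06    0.1698] yaw tool y -0.472 q [-0.59  0.32  0.77  2.03 -0.28  0.9  -0.14] F [-3.57  0.22  1.74] M [-0.06   0.626 -0.066]
tool shift [ 0.0007 -0.0002  0.0008]
```

```bash
for i in 1; do python3 inch.py '[[0.04, [0, 0, 0], 0.05], [0.04, [0, 0, 0], 0.1], [0.04, [0, 0, 0], 0.1]]' >/dev/null
python3 -c "
from h import *
rel(.5,-.0592,.169)"; done
python3 inch.py '[[0.04, [0, 0, 0], 0.05], [0.04, [0, 0, 0], 0.1], [0.04, [0, 0, 0], 0.1]]' >/dev/null
python3 -c "
from h import *
rel(.5,-.0592,.169)"
```

```text
t 4.6 pos [ 0.4997 -0.0599  0.1697] yaw tool y -0.571 q [-0.6   0.32  0.79  2.03 -0.29  0.9  -0.23] F [-3.89  0.48  2.44] M [-0.042  0.809 -0.031]
tool shift [ 0.0007 -0.0001  0.0007]
t 4.85 pos [ 0.4994 -0.06    0.1696] yaw tool y -0.669 q [-0.62  0.33  0.81  2.03 -0.3   0.9  -0.31] F [-5.6  -0.24  1.42] M [-0.079  1.034  0.254]
tool shift [ 0.001  -0.      0.0006]
```

```bash
python3 inch.py '[[0.04, [0, 0, 0], 0.05], [0.04, [0, 0, 0], 0.1], [0.04, [0, 0, 0], 0.1]]' >/dev/null
python3 - <<'E'
from h import *
rel(.5,-.0592,.169)
s=ctrl.snapshot("top"); a=cv2.resize(s["image"][180:255,260:340],None,fx=7,fy=7,interpolation=cv2.INTER_CUBIC)
s=ctrl.snapshot("wrist"); b=s["image"][130:330,180:470]
c=np.zeros((525,800,3),np.uint8); c[:525,:560]=a[:, :560]; c[:200,510:800]=b
cv2.imwrite("pics/t3.png",cv2.convertScaleAbs(c,alpha=1.5))
E
```

```text
t 5.1 pos [ 0.4992 -0.0598  0.1696] yaw tool y -0.77 q [-0.64  0.33  0.84  2.04 -0.31  0.91 -0.4 ] F [-4.83  0.08  2.77] M [0.015 1.253 0.191]
tool shift [0.001  0.0001 0.0006]
```

View pics/t3.png

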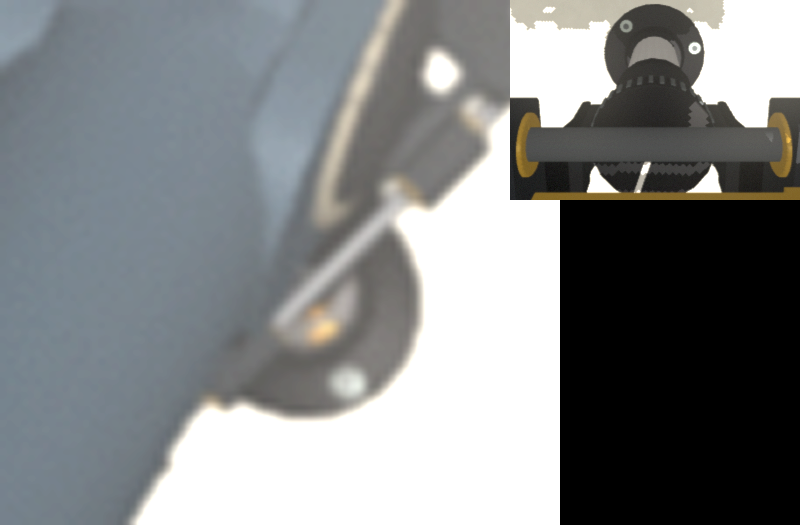

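```bash
python3 inch.py '[[0.04, [0, 0, 0], 0.05], [0.04, [0, 0, 0], 0.1], [0.04, [0, 0, 0], 0.1]]' >/dev/null
python3 -c "
from h import *
rel(.5,-.0592,.169)"
python3 inch.py '[[0.04, [0, 0, 0], 0.05], [0.04, [0, 0, 0], 0.1], [0.04, [0, 0, 0], 0.1]]' >/dev/null
python3 - <<'E'
from h import *
rel(.5,-.0592,.169)
E
```

```text
t 5.45 pos [ 0.4992 -0.0597  0.1696] yaw tool y -0.869 q [-0.66  0.34  0.86  2.04 -0.33  0.91 -0.49] F [-5.56 -0.07  2.66] M [0.085 1.293 0.355]
tool shift [0.0009 0.0002 0.0006]
t 5.7 pos [ 0.4992 -0.0594  0.1696] yaw tool y -0.969 q [-0.68  0.35  0.89  2.04 -0.34  0.91 -0.57] F [-5.9   0.57  3.72] M [0.263 1.285 0.306]
tool shift [0.0008 0.0003 0.0006]
```

Run:
```python
from h import *
s=ctrl.snapshot("wrist"); b=s["image"][160:360,200:460]; print(s["xyz"],s["rotation"])
cv2.imwrite("pics/w4.png",cv2.convertScaleAbs(cv2.resize(b,None,fx=3,fy=3,interpolation=cv2.INTER_CUBIC),alpha=1.6))
```

```text
[ 0.55388642 -0.02155549  0.32298095] [ 2.58172052 -1.3581547  -0.17517184]
```

View pics/w4.png

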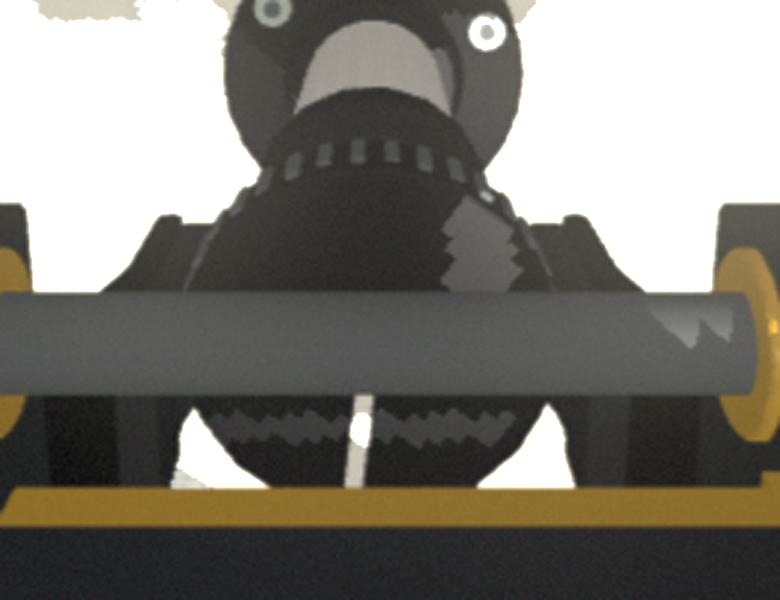

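The stroke now lies almost along the gripper's x axis (slope 0.12, was 0.40), so the disc stopped while the fingers slipped round it. That puts it at the stop. I'll relieve the side load and start lifting.

```bash
python3 inch.py '[[0.04, [-0.0012, -0.0008, 0], -0.02], [0.04, [-0.0012, -0.0008, 0], -0.02]]' 20 >/dev/null
python3 - <<'E'
from h import *
s=dict(ctrl.snapshot("wrist")); s["xyz"]=np.array([0.55388642,-0.02155549,0.32298095]); s["rotation"]=np.array([2.58172052,-1.3581547,-0.17517184])
e=atz(s,(318.3,322.3),.187)-atz(s,(322,291.7),.187); print("stroke",np.arctan2(e[1],e[0]))
rel(.5,-.0592,.169)
E
python3 inch.py '[[0.04, [0, 0, -0.001], 0], [0.04, [0, 0, -0.002], 0], [0.04, [0, 0, -0.003], 0], [0.04, [0, 0, -0.004], 0]]'
python3 -c "
from h import *
rel(.5,-.0592,.169)"
```

```text
stroke -2.6501652804474647
t 5.9667 pos [ 0.499  -0.0594  0.1697] yaw tool y -0.951 q [-0.68  0.34  0.89  2.04 -0.34  0.91 -0.56] F [-1.72  2.74 -2.01] M [ 0.474  0.551 -0.015]
tool shift [0.0009 0.0004 0.0007]
time: 6.3
ee_pos: [0.4989, -0.0595, 0.1735]
ee_rot: [-2.992, -0.956, 0.001]
force: [-0.4, 3.1, -8.8]
width: 0.05
grip_force: 20.0
t 6.3 pos [ 0.4989 -0.0595  0.1735] yaw tool y -0.952 q [-0.68  0.34  0.89  2.04 -0.33  0.92 -0.57] F [-0.35  3.13 -8.76] M [0.624 0.106 0.151]
tool shift [0.0011 0.0004 0.0045]
```

```bash
python3 inch.py '[[0.04, [0, 0, -0.001], 0], [0.04, [0, 0, -0.002], 0], [0.04, [0, 0, -0.003], 0], [0.04, [0, 0, -0.004], 0]]' | egrep 'pos|force'
python3 inch.py '[[0.04, [0, 0, -0.001], 0], [0.04, [0, 0, -0.002], 0], [0.04, [0, 0, -0.003], 0], [0.04, [0, 0, -0.004], 0]]'| egrep 'pos|force'
```

```text
ee_pos: [0.4989, -0.0596, 0.1779]
force: [0.8, 3.9, -9.4]
grip_force: 20.0
ee_pos: [0.4989, -0.0596, 0.182]
force: [-0.7, 5.0, -9.0]
grip_force: 20.0
```

```bash
cat >> h.py <<'E'
def slip():
    s=ctrl.snapshot("wrist"); g=lambda i:cv2.cvtColor(i,cv2.COLOR_BGR2GRAY)
    b=cv2.convertScaleAbs(cv2.resize(s["image"][160:360,200:460],None,fx=3,fy=3,interpolation=cv2.INTER_CUBIC),alpha=1.6)
    a=cv2.imread("pics/w4.png")
    for n,(x0,y0,x1,y1) in dict(knurl=(275,125,470,190),stroke=(330,400,390,484)).items():
        r=cv2.matchTemplate(g(b)[y0-40:y1+(40 if n=="knurl" else 0),x0-40:x1+40],g(a)[y0:y1,x0:x1],cv2.TM_CCOEFF_NORMED); _,v,_,l=cv2.minMaxLoc(r); print(n,round(v,3),"shift px",(l[0]-40)/3,(l[1]-40)/3)
E
python3 -c "
from h import *
slip()"
```

```text
knurl 0.61 shift px 0.3333333333333333 -1.3333333333333333
stroke 0.982 shift px -0.3333333333333333 -0.3333333333333333
```

The disc barely moved relative to the gripper over 12 mm, so it is rising with the fingers. I'll continue in small steps.

```bash
python3 inch.py '[[0.04, [0, 0, -0.001], 0], [0.04, [0, 0, -0.002], 0], [0.04, [0, 0, -0.003], 0]]' | egrep 'pos|force'
python3 inch.py '[[0.04, [0, 0, -0.001], 0], [0.04, [0, 0, -0.002], 0], [0.04, [0, 0, -0.003], 0]]'| egrep 'pos|force'
```

```text
ee_pos: [0.4989, -0.0597, 0.185]
force: [-0.8, 4.4, -8.4]
grip_force: 20.0
ee_pos: [0.4989, -0.0597, 0.188]
force: [-1.6, 4.8, -9.1]
grip_force: 20.0
```

```bash
python3 inch.py '[[0.04, [0, 0, -0.001], 0], [0.04, [0, 0, -0.002], 0], [0.04, [0, 0, -0.003], 0]]' | egrep 'pos|force'
```

```text
ee_pos: [0.4989, -0.0596, 0.1909]
force: [-1.7, 5.3, -9.1]
grip_force: 20.0
```

```bash
python3 inch.py '[[0.04, [0, 0, -0.001], 0], [0.04, [0, 0, -0.002], 0], [0.04, [0, 0, -0.003], 0]]' | egrep 'pos|force:'
```

```text
ee_pos: [0.4989, -0.0596, 0.1939]
force: [-0.1, 5.6, -8.4]
grip_force: 20.0
```

```bash
python3 inch.py '[[0.04, [0, 0, -0.001], 0], [0.04, [0, 0, -0.002], 0], [0.04, [0, 0, -0.003], 0]]' | egrep 'pos|force:'
```

```text
ee_pos: [0.4989, -0.0597, 0.1969]
force: [-1.1, 5.0, -9.5]
grip_force: 20.0
```

```bash
python3 inch.py '[[0.04, [0, 0, -0.001], 0], [0.04, [0, 0, -0.002], 0], [0.04, [0, 0, -0.003], 0]]' | egrep 'pos|force:'
```

```text
ee_pos: [0.4989, -0.0597, 0.1999]
force: [-0.6, 5.1, -8.9]
grip_force: 20.0
```

```bash
python3 -c "
from h import *
slip()"; python3 inch.py '[[0.04, [0, 0, -0.001], 0], [0.04, [0, 0, -0.002], 0], [0.04, [0, 0, -0.003], 0]]' | egrep 'pos|force:'
```

```text
knurl 0.309 shift px -10.666666666666666 -5.0
stroke 0.995 shift px -0.3333333333333333 0.0
ee_pos: [0.4989, -0.0597, 0.2029]
force: [-0.1, 5.2, -9.8]
grip_force: 20.0
```

```bash
python3 inch.py '[[0.04, [0, 0, -0.001], 0], [0.04, [0, 0, -0.002], 0], [0.04, [0, 0, -0.003], 0]]' | egrep 'pos|force:'
```

```text
ee_pos: [0.4989, -0.0597, 0.2059]
force: [-0.2, 5.2, -8.6]
grip_force: 20.0
```

Run:
```python
from h import *
b=ctrl.snapshot("wrist")["image"][160:360,200:460]; a=cv2.resize(ctrl.snapshot("side")["image"][140:280,300:420],None,fx=4,fy=4,interpolation=cv2.INTER_CUBIC)
c=np.zeros((560,800,3),np.uint8); c[:560,:480]=a; c[:246,480:]=cv2.resize(b,(320,246))
cv2.imwrite("pics/s5.png",cv2.convertScaleAbs(c,alpha=1.6))
```

```text
(no output)
```

View pics/s5.png

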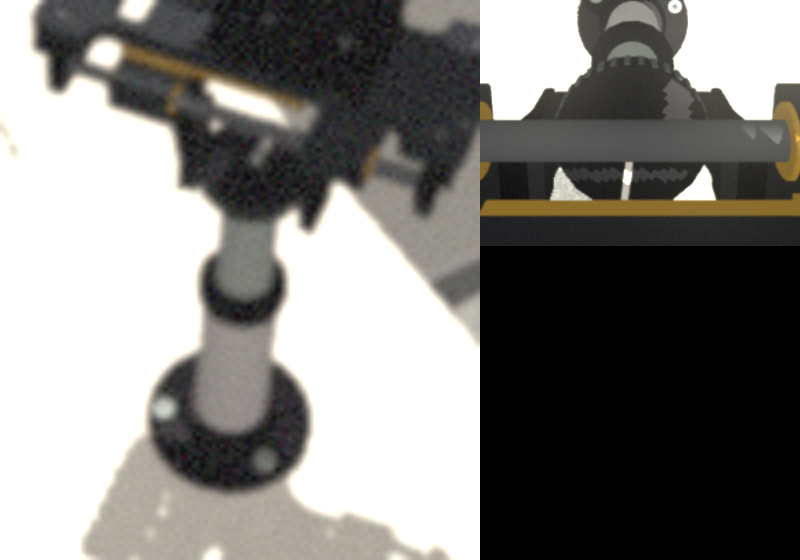

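The disc is still held at the same place in the fingers, and the tube has come well out of the sleeve. Lift is about 0.059, so I'll carry on in 2–3 mm steps.

```bash
python3 inch.py '[[0.04, [0, 0, -0.001], 0], [0.04, [0, 0, -0.002], 0], [0.04, [0, 0, -0.003], 0]]' | egrep 'pos|force:'
```

```text
ee_pos: [0.499, -0.0597, 0.2091]
force: [-0.9, 5.8, -6.1]
grip_force: 20.0
```

```bash
python3 inch.py '[[0.04, [0, 0, -0.001], 0], [0.04, [0, 0, -0.002], 0], [0.04, [0, 0, -0.002], 0]]' | egrep 'pos|force:'
```

```text
ee_pos: [0.499, -0.0597, 0.2117]
force: [-2.3, 6.7, -1.8]
grip_force: 20.0
```

```bash
python3 inch.py '[[0.04, [0, 0, -0.001], 0], [0.04, [0, 0, -0.002], 0], [0.04, [0, 0, -0.002], 0]]' | egrep 'pos|force:'
```

```text
ee_pos: [0.499, -0.0597, 0.2135]
force: [-2.3, 5.9, -3.6]
grip_force: 20.0
```

The drag has dipped, so the button is entering the hole.

```bash
python3 inch.py '[[0.04, [0, 0, -0.0005], 0], [0.04, [0, 0, -0.001], 0], [0.04, [0, 0, -0.001], 0]]' | egrep 'pos|force:'
```

```text
ee_pos: [0.4989, -0.0597, 0.2141]
force: [-1.7, 5.3, -6.1]
grip_force: 20.0
```

```bash
python3 inch.py '[[0.04, [0, 0, -0.0005], 0], [0.04, [0, 0, -0.001], 0], [0.04, [0, 0, -0.001], 0]]' | egrep 'pos|force:'
```

```text
ee_pos: [0.4988, -0.0597, 0.2145]
force: [-0.4, 5.4, -12.0]
grip_force: 20.0
```

The pull rose by 6 N over 0.4 mm, so the button is caught. I'll ease down, then open.

```bash
python3 inch.py '[[0.04, [0, 0, 0.0008], 0], [0.04, [0, 0, 0.0012], 0], [0.04, [0, 0, 0.0012], 0]]' | egrep 'pos|force:'
python3 inch.py '[[0.087, [0, 0, 0], 0], [0.087, [0, 0, 0], 0], [0.087, [0, 0, 0], 0], [0.087, [0, 0, 0], 0], [0.087, [0, 0, 0], 0], [0.087, [0, 0, 0], 0]]'
python3 -c "
from h import *
rel(.4995,-.0597,.245)"
```

```text
ee_pos: [0.499, -0.0598, 0.2142]
force: [-2.4, 6.7, -4.3]
grip_force: 20.0
time: 11.17
ee_pos: [0.4998, -0.0609, 0.2143]
ee_rot: [2.992, 0.954, 0.002]
force: [0.5, -0.6, -0.1]
width: 0.0819
grip_force: 0.0
t 11.1667 pos [ 0.4998 -0.0609  0.2143] yaw tool y -0.954 q [-0.73  0.28  0.93  1.99 -0.26  1.   -0.62] F [ 0.5  -0.63 -0.1 ] M [-0.078  0.114 -0.028]
tool shift [ 0.0005 -0.0011 -0.0307]
```

```bash
python3 inch.py '[[0.087, [0, 0, -0.03], 0], [0.087, [0.0005, -0.001, -0.045], 0], [0.0, [0.0005, -0.001, -0.045], 0], [0.0, [0.0005, -0.001, -0.045], 0], [0.0, [0.0005, -0.001, -0.045], 0], [0.0, [0.0005, -0.001, -0.045], 0], [0.0, [0.0005, -0.001, -0.045], 0], [0.0, [0.0005, -0.001, -0.045], 0], [0.0, [0.0005, -0.001, -0.045], 0], [0.0, [0.0005, -0.001, -0.045], 0]]' 20
python3 - <<'E'
from h import *
rel(.4995,-.0597,.245)
b=cv2.resize(ctrl.snapshot("top")["image"][180:255,260:340],None,fx=6,fy=6,interpolation=cv2.INTER_CUBIC); a=cv2.resize(ctrl.snapshot("side")["image"][120:280,320:400],None,fx=3.5,fy=3.5,interpolation=cv2.INTER_CUBIC)
c=np.zeros((560,800,3),np.uint8); c[:560,:280]=a; c[:450,290:770]=b
cv2.imwrite("pics/s6.png",cv2.convertScaleAbs(c,alpha=1.6))
E
```

```text
time: 12.0
ee_pos: [0.4989, -0.059, 0.2585]
ee_rot: [-2.993, -0.955, 0.001]
force: [0.2, 0.7, 0.5]
width: 0.0415
grip_force: 0.0
t 12.0 pos [ 0.4989 -0.059   0.2585] yaw tool y -0.953 q [-0.78  0.21  0.96  1.94 -0.2   1.09 -0.69] F [0.23 0.74 0.45] M [-0.115  0.145  0.06 ]
tool shift [0.0001 0.0009 0.0135]
```

View pics/s6.png

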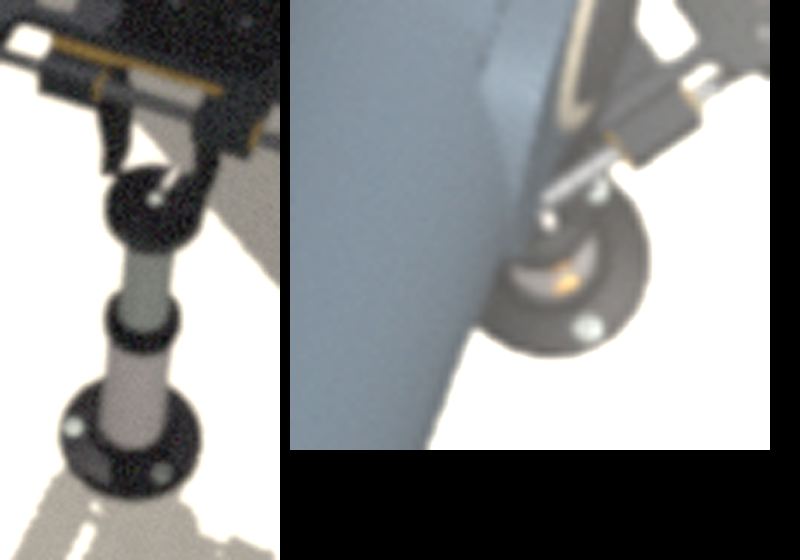

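The table stayed up after release, and the fingers are still closing. I'll close them fully and approach; contact should come at TCP z of about 0.2395.

```bash
python3 inch.py '[[0, [0, 0, 0], 0], [0, [0, 0, 0], 0], [0, [0, 0, 0], 0], [0, [0, 0, 0], 0], [0, [0, 0, 0.004], 0], [0, [0, 0, 0.008], 0], [0, [0, 0, 0.012], 0], [0, [0, 0, 0.015], 0], [0, [0, 0, 0.015], 0]]'
```

```text
time: 12.85
ee_pos: [0.4985, -0.0589, 0.2429]
ee_rot: [-2.993, -0.955, 0.002]
force: [-0.6, 0.1, 0.3]
width: 0.0004
grip_force: 0.0
```

```bash
python3 inch.py '[[0, [0, 0, 0.001], 0], [0, [0, 0, 0.002], 0], [0, [0, 0, 0.002], 0]]' | egrep 'pos|force'
```

```text
ee_pos: [0.499, -0.0591, 0.2418]
force: [0.3, 0.7, -0.0]
grip_force: 0.0
```

```bash
python3 inch.py '[[0, [0, 0, 0.0005], 0], [0, [0, 0, 0.001], 0], [0, [0, 0, 0.001], 0]]' | egrep 'pos|force'
```

```text
ee_pos: [0.4991, -0.0591, 0.2409]
force: [0.1, 0.1, 0.8]
grip_force: 0.5
```

```bash
python3 inch.py '[[0, [0, 0, 0.0005], 0], [0, [0, 0, 0.001], 0], [0, [0, 0, 0.001], 0]]' | egrep 'pos|force:'
```

```text
ee_pos: [0.4992, -0.0591, 0.2403]
force: [-1.5, -0.6, 5.7]
grip_force: 2.8
```

```bash
python3 inch.py '[[0, [0, 0, 0.0005], 0], [0, [0, 0, 0.0005], 0], [0, [0, 0, 0.0005], 0]]' | egrep 'pos|force:'
```

```text
ee_pos: [0.4993, -0.0591, 0.2402]
force: [-2.8, 0.1, 7.4]
grip_force: 4.0
```

```bash
python3 inch.py '[[0, [0, 0, 0.0005], 0], [0, [0, 0, 0.0005], 0], [0, [0, 0, 0.0005], 0]]' | egrep 'pos|force:'
```

```text
ee_pos: [0.4993, -0.0591, 0.24]
force: [-3.4, 0.8, 11.7]
grip_force: 5.3
```

```bash
python3 inch.py '[[0, [0, 0, 0.0001], 0], [0, [0, 0, 0.0001], 0], [0, [0, 0, 0.0001], 0]]' | egrep 'pos|force:'
```

```text
ee_pos: [0.4993, -0.0591, 0.24]
force: [-3.4, 0.4, 10.7]
grip_force: 5.7
```

```bash
python3 inch.py '[[0, [0, 0, 0.0003], 0], [0, [0, 0, 0.0003], 0], [0, [0, 0, 0.0003], 0]]' | egrep 'pos|force:'
```

```text
ee_pos: [0.4994, -0.0591, 0.2399]
force: [-4.2, 0.3, 12.9]
grip_force: 6.5
```

```bash
python3 inch.py '[[0, [0, 0, 0.0001], 0], [0, [0, 0, 0.0001], 0], [0, [0, 0, 0.0001], 0]]' | egrep 'pos|force:'
```

```text
ee_pos: [0.4994, -0.0591, 0.2399]
force: [-4.4, 1.4, 13.5]
grip_force: 6.8
```

```bash
python3 inch.py '[[0, [0, 0, 0.0001], 0], [0, [0, 0, 0.0002], 0], [0, [0, 0, 0.0002], 0], [0, [0, 0, 0.0002], 0], [0, [0, 0, 0.0002], 0], [0, [0, 0, 0.0002], 0], [0, [0, 0, 0.0002], 0]]' | egrep 'pos|force:'
```

```text
ee_pos: [0.4994, -0.0591, 0.2398]
force: [-3.8, 0.8, 14.9]
grip_force: 7.4
```

The lock held at about 15 N for half a second. I'll back off.

```bash
python3 inch.py '[[0, [0, 0, -0.002], 0], [0, [0, 0, -0.01], 0], [0, [0, 0, -0.04], 0], [0, [0, 0, -0.07], 0], [0, [0, 0, -0.07], 0], [0, [0, 0, -0.07], 0], [0, [0, 0, -0.07], 0], [0, [0, 0, -0.07], 0]]'
python3 - <<'E'
from h import *
a=ctrl.snapshot("side")["image"][120:280,300:420]; w=ctrl.snapshot("wrist")["image"]
c=np.zeros((480,800,3),np.uint8); c[:480,:360]=cv2.resize(a,None,fx=3,fy=3,interpolation=cv2.INTER_CUBIC); c[:275,360:]=cv2.resize(w,(440,275))
cv2.imwrite("pics/end.png",cv2.convertScaleAbs(c,alpha=1.6))
E
```

```text
time: 16.1
ee_pos: [0.4982, -0.0587, 0.307]
ee_rot: [-2.992, -0.955, 0.003]
force: [0.2, 0.4, -0.8]
width: 0.0005
grip_force: 0.0
```

View pics/end.png

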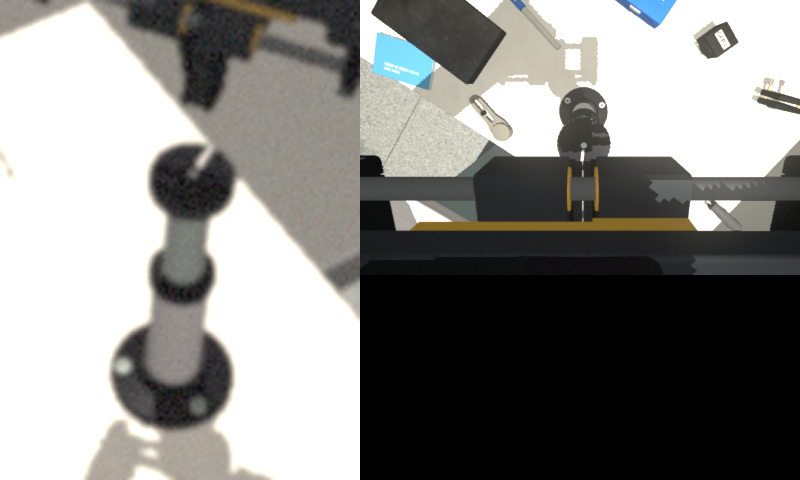

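The table stands raised with its stroke toward the front, the gripper is clear and the other things look undisturbed. I'll hand in.

```bash
python3 -c "
from plant import ctrl
print(ctrl.finish_job())"
```

```text
the job is handed in; nothing more can be done
None
```

I turned the post clockwise to its stop, raised it until the button caught in the upper hole, let go, and pressed down with up to 15 N (above the 12 N asked) for about half a second; the lock held, and I backed off and handed in at about 16 s (no verdict was shown).

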